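# Make up two satellite assembly kits

## Task

Make up the two assembly kits, one part to a compartment. In the three-compartment tray, starting from the end with the pull tab, put the long spacer bar, then the reaction wheel in the middle, then the camera; in the two-compartment tray put the battery pack in the compartment next to the pull tab and the short spacer bar in the other. Set every part flat on the floor of its compartment, same side up as it lies now, and let go of it; leave the middle-length spacer bar, the satellite and the screwdriver where they are.

Things in the scene. Friction and masses are not known exactly. Their poses are not given: they have to be found in the camera images.
- tray_three: Long low kit tray, dark floor, grey walls, three equal compartments in a row, 246 x 116 mm. Fixed. Origin: middle of underside; x along the row towards the metal pull tab (24 long, 40 wide, 3 high) on its +x end, z up. Floor 3 mm thick, walls and dividers 3 mm thick, tops 10 mm above the bench; compartments 78 (x) by 110 mm (y) inside, centres at x = +81 mm (next to the tab), 0 and -81 mm, y = 0.
- tray_two: Short low kit tray, dark floor, grey walls, two equal compartments in a row, 165 x 116 mm. Fixed. Origin: middle of underside; x along the row towards the metal pull tab (24 long, 40 wide, 3 high) on its +x end, z up. Floor 3 mm thick, walls and dividers 3 mm thick, tops 10 mm above the bench; compartments 78 (x) by 110 mm (y) inside, centres at x = +40.5 mm (next to the tab) and -40.5 mm, y = 0.
- spacer_long: Longest of three plain aluminium spacer bars lying flat, 88 mm long, about 60 g. Its origin is the centre of its underside, x along its length, z up; two dark screw holes in its top face. 20 mm wide (y) and 14 mm high, solid; grip it across its 20 mm width. It only fits a compartment lengthways across the tray (along the tray's y).
- spacer_mid: Middle one of the three aluminium spacer bars, 64 mm long, about 45 g; it belongs to neither kit and stays where it is. Its origin is the centre of its underside, x along its length, z up; two dark screw holes in its top face. 20 mm wide (y) and 14 mm high, solid; grip it across its 20 mm width. 
- spacer_short: Shortest of the three aluminium spacer bars, 40 mm long, about 30 g. Its origin is the centre of its underside, x along its length, z up; two dark screw holes in its top face. 20 mm wide (y) and 14 mm high, solid; grip it across its 20 mm width. 
- wheel: Reaction wheel: a steel flywheel disc 56 mm in diameter and 16 mm high with a dark motor 24 mm in diameter standing on its middle from 16 to 38 mm height (a 2 mm shaft stub on top); about 180 g. Origin at the centre of its underside, z up along the axis. Grip it by the motor.
- camera: Camera module: a square aluminium housing 44 x 44 mm and 18 mm high with a black lens barrel 30 mm in diameter standing on its middle from 18 to 42 mm height; about 140 g. Origin at the centre of its underside, x and y along the housing's sides, z up. Grip it by the barrel.
- battery: Battery pack: two grey cells side by side in a black holder, 72 mm long (x), 40 mm wide (y), 24 mm high, about 130 g. Origin at the centre of its underside, z up. Grip it across its 40 mm width; above the tray's walls there is room for the fingers.
- satellite: Small cube satellite with dark solar cells, 106 x 106 mm and 110 mm high, about 1 kg, standing loose at the far side of the bench: leave it. Origin at the centre of its underside.
- screwdriver: Screwdriver, 170 mm long, lying loose at the far side of the bench: leave it. Origin under it, x axis from handle to tip.
Things that resemble listed ones, but are neither listed nor needed, are in the scene too. Leave any green or orange look-alike of the spacer_long alone.

How it is judged:
By the outcome, as a careful person would: the job done as asked, in the order asked, and still so for the second after the job is handed in, with the robot touching nothing.
It also fails if it takes over 141 s, if anything falls off the work surface, if the arm or the gripper's body presses on something with over 40 N, if the wrist force passes 120 N, or if a joint passes its speed limit or range.

## Robot

A 6-joint arm with a two-finger parallel gripper is mounted at the origin on the work surface. World frame = base frame: x ahead of the robot, y to its left, z up, the work surface at z = 0. Lengths are in m, angles in degrees, forces in N, time in s.
With the tool pointing down it reaches from about 0.4 to 0.825 m from the base axis. Payload 7 kg.
Tool frame: the origin (TCP) lies at the very end of the fingers, on their centre line; the grasp point (between the pads) lies 19 mm behind it; z points along the fingers, y is the line along which they close (so a half turn about z gives the same grasp; the last joint's range is limited). The gripper opens to 88 mm and grips with 3 to 60 N. Pads are 19 mm wide; open, the fingers measure 130 mm over their backs; the gripper's body (78 mm by 193 mm) begins 47 mm behind the grasp point.
Start: joints at [-56.774, 20.546, 0.682, 0, -70.136, -16.507], TCP at [0.194, -0.646, 0.227] pointing down, gripper open.
Joint ranges: [-176.03, 176.03], [-82.01, 121.73], [-58.28, 71.71], [-173.87, 95.51], [-174.79, -0.11], [-173.66, 173.66]. Speed limits (degrees/s): [136.94, 136.94, 172.46, 180, 180, 180].

## Interface

Orientations are given as [roll, pitch, yaw] about the fixed x, y, z axes, in that order (R = Rz(yaw) Ry(pitch) Rx(roll)).
In Python, from rig import read_state, get_image, camera_params, job_done, silhouettes gives the robot as it stands.
- The arm moves only by the tool carry_out, never from a script. Its argument "targets" is a list of rows, each an object with "xyz": the shift along the tool's x, y, z in m, a list of three; "spin": the turn about the tool's z in rad. A call has 1 to 12 rows; each row shifts and turns the commanded pose from where the row before left it, along the tool's axes as they then stand; what a row does not reach is not made up. A row lasts 1/12 s, in which the tool goes at most 41.7 mm and 7.16 degrees, less where a joint would pass 70% of its speed; a pose out of reach is approached as far as the arm can. A call with a gripper value outside its range is refused whole. "jaw" is the finger opening in m, from 0 to 0.0876, set as the call begins (left out, the last holds). The fingers move at their own pace and stop on an object; "force" is the grip in N (left out, the last holds). Time passes only in rows, so rows that do not move let the fingers close. It gives the time, the measured TCP pose, the force, the opening and the grip force at its end, in the units of the state.
- read_state(): the state, without advancing time (a new reading comes with each control period).
- get_image(name): name is "scene" or "top" or "wrist"; returns the picture (480x640x3 uint8, blue, green, red); there is no depth.
- camera_params(name): a dict with "intrinsics" (3x3 intrinsics, pixels), "extrinsics" (4x4, takes a point from world to camera coordinates); the wrist camera has in their place "hand_eye" (4x4, takes a point from camera to tool coordinates, whose origin is the TCP and whose axes are the flange's). Camera axes: x right, y down, z forward; pixel columns grow to the right and rows downward; lengths in m; the calibration is good to about 2 mm. A picture is of the moment at which its call begins: read the wrist's pose just before it. camera_params takes no time and is no camera call.
- job_done(): hands the job in; it is judged then, once.
Trained networks look in the newest picture that a camera, given by its name, has taken for a name from the list of things; names that differ only in an ending like _2 or _b are one class to them, and where a whole thing is asked for, a point or a joint stands for the part that bears it (a point fixed in the world has none). Each returns a list of dicts, best first, with "p" (0 to 1); they miss things now and then, are a little off and sometimes report something else, mostly with a low value. They report only what shows in the picture. A call takes as long as a camera call. They do not tell look-alikes from the thing itself.
- silhouettes(camera, thing): "mask" (480x640 bool, what is visible of it) and "at" ([row, column] in pixels, amid what is visible of it).
The state is a dict: "time": time; "joint_pos": joint angles; "qvel": joint speeds; "joint_efforts": joint torques, N m; "eef_pos": TCP position; "orientation": TCP orientation; "contact_force": force on the tool from outside, world axes, zero at the start; "wrist_torque": the same for the moment, N m; "width": finger opening in m; "grip_force": force on a finger pad.
Only numpy, scipy, OpenCV 4.12 (cv2) and the standard library are available. Lean on these libraries where they do the work, as an engineer would, in place of code of your own. Each camera call takes 0.05 s, during which the arm holds its last target. There are 200 camera calls.

## Working session

There is one attempt and no reset: what is moved stays moved. The work goes in short steps, Python scripts to look and compute and a tool call to move; the robot and the scene stay as the last step left them, time stands still between calls to the robot, and variables do not carry over. Pictures are saved under pics/ and viewed, at most 14 in all, crops included, and the job is handed in when it is done.

Besides the shell and the picture viewer there is one more tool, called after "Request:" as name(argument=value, ...) on one line, values as JSON. carry_out: Moves the arm, as the interface text tells. Its arguments: {"type":"object","properties":{"targets":{"type":"array"},"jaw":{"type":"number"},"force":{"type":"number"}},"required":["targets"]}

```bash
mkdir -p pics; ls
cat > h.py <<'E'
import numpy as np, cv2
from rig import *
def ray(name,px,z):
    """pixel (col,row) on world plane z"""
    c=camera_params(name);K=np.array(c['intrinsics']);T=np.array(c['extrinsics'])
    d=T[:3,:3].T@np.linalg.inv(K)@np.array([px[0],px[1],1.]);o=-T[:3,:3].T@T[:3,3]
    return o+d*(z-o[2])/d[2]
E
python3 - <<'E'
from h import *
for n in('top','scene'):
    cv2.imwrite(f'pics/{n}0.png',get_image(n)); c=camera_params(n);print(np.round(c['intrinsics'],1).tolist(),np.round(c['extrinsics'],3).tolist())
print(camera_params('wrist'));print(read_state())
for t in['tray_three','tray_two','spacer_long','spacer_mid','spacer_short','wheel','camera','battery']:
    for d in silhouettes('top',t):
        m=d['mask'].astype(np.uint8);print(t,round(d['p'],2),d['at'],int(m.sum()),[np.round(v,1) for v in cv2.minAreaRect(cv2.findNonZero(m))])
E
```

```text
pics
[[464.3, 0.0, 324.8], [0.0, 464.3, 237.7], [0.0, 0.0, 1.0]] [[-0.028, -1.0, 0.002, -0.015], [-0.997, 0.027, -0.07, 0.512], [0.07, -0.004, -0.998, 0.951], [0.0, 0.0, 0.0, 1.0]]
[[595.9, 0.0, 321.9], [0.0, 595.9, 238.7], [0.0, 0.0, 1.0]] [[0.714, 0.7, -0.014, -0.362], [0.506, -0.529, -0.681, -0.246], [-0.484, 0.479, -0.732, 1.7], [0.0, 0.0, 0.0, 1.0]]
{'intrinsics': array([[395.94229244,   0.        , 321.64935296],
       [  0.        , 395.94229244, 243.00958918],
       [  0.        ,   0.        ,   1.        ]]), 'hand_eye': array([[ 5.36244020e-04, -9.58575023e-01, -2.84839672e-01,
         7.70920993e-02],
       [ 9.99999782e-01,  4.04076030e-04,  5.22773786e-04,
         4.20523596e-04],
       [-3.86021010e-04, -2.84839890e-01,  9.58575030e-01,
        -1.57771664e-01],
       [ 0.00000000e+00,  0.00000000e+00,  0.00000000e+00,
         1.00000000e+00]])}
{'time': 0.1, 'joint_pos': array([-5.67747731e+01,  2.05891415e+01,  6.40020788e-01, -1.58232217e-02,
       -7.01339494e+01, -1.65066954e+01]), 'qvel': array([ 0.01754678, -0.02888439,  0.12419844,  0.11831562, -0.0593
[... 745 characters left out ...]
.1]), np.float64(69.2)]
spacer_long 0.72 [354.1, 493.1] 571 [array([494. , 356.1]), array([13.3, 44.2]), np.float64(2.3)]
spacer_long 0.69 [296.7, 515.3] 438 [array([516.7, 295.5]), array([10.3, 43.3]), np.float64(69.7)]
spacer_mid 0.63 [192.2, 164.4] 323 [array([163.8, 194.1]), array([31.8, 10.8]), np.float64(11.3)]
spacer_short 0.75 [246.0, 475.2] 194 [array([478. , 248.5]), array([ 9.9, 20.6]), np.float64(74.7)]
wheel 0.89 [249.1, 135.8] 570 [array([137.8, 248.9]), array([27.3, 25. ]), np.float64(26.6)]
camera 0.87 [186.2, 459.3] 461 [array([459.3, 187.8]), array([20.8, 22.9]), np.float64(77.5)]
battery 0.62 [299.3, 162.8] 782 [array([163.2, 303.8]), array([21.2, 37.5]), np.float64(45.0)]
```

View pics/top0.png

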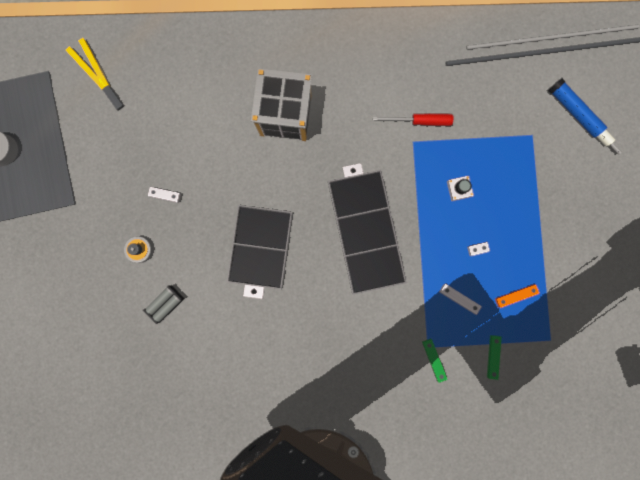

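View pics/scene0.png

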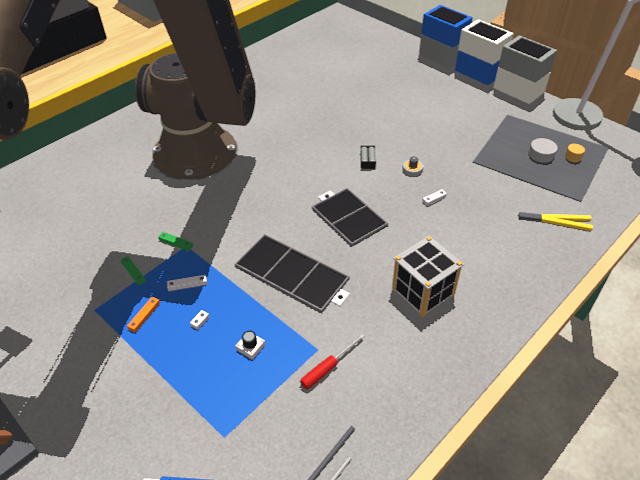

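The `spacer_long` detections in the top view are:
- grey at (462,297)
- orange at (517,296)
- green at (434,361)
- dark green at (494,356)

The bare aluminium one at (462,297) fits the description. `tray_three` has its tab at (352,171), on the far end. `tray_two` has its tab at (253,292), on the near end. I'll fit poses next and confirm the bar in an enlarged crop.

```bash
cat >> h.py <<'E'
from scipy.optimize import minimize
def box(l,w,z0,z1,cx=0): return np.array([[cx+a*l/2,b*w/2,z] for a in(-1,1) for b in(-1,1) for z in(z0,z1)])
def cyl(d,z0,z1):
    t=np.linspace(0,2*np.pi,32,endpoint=False);return np.vstack([np.c_[d/2*np.cos(t),d/2*np.sin(t),0*t+z] for z in(z0,z1)])
M={'tray_three':[box(.246,.116,0,.010),box(.024,.040,0,.003,.135)],'tray_two':[box(.165,.116,0,.010),box(.024,.040,0,.003,.0945)],
'spacer_long':[box(.088,.02,0,.014)],'spacer_mid':[box(.064,.02,0,.014)],'spacer_short':[box(.04,.02,0,.014)],
'wheel':[cyl(.056,0,.016),cyl(.024,.016,.038)],'camera':[box(.044,.044,0,.018),cyl(.03,.018,.042)],'battery':[box(.072,.04,0,.024)]}
def cam(name,st=None):
    c=camera_params(name)
    if 'extrinsics' in c: return np.array(c['intrinsics']),np.array(c['extrinsics'])
    from scipy.spatial.transform import Rotation as R
    T=np.eye(4);T[:3,:3]=R.from_euler('xyz',st['orientation'],degrees=True).as_matrix();T[:3,3]=st['eef_pos']
    return np.array(c['intrinsics']),np.linalg.inv(T@np.array(c['hand_eye']))
def render(parts,p,KT,s=4,z=0):
    K,T=KT;im=np.zeros((480*s,640*s),np.uint8);c,n=np.cos(p[2]),np.sin(p[2])
    for q in parts:
        w=np.c_[c*q[:,0]-n*q[:,1]+p[0],n*q[:,0]+c*q[:,1]+p[1],q[:,2]+z]
        v=(w@T[:3,:3].T+T[:3,3])@K.T;v=v[:,:2]/v[:,2:]
        h=cv2.convexHull(((v+.5)*s-.5).astype(np.float32));cv2.fillConvexPoly(im,np.round(h*16).astype(np.int32),255,shift=4)
    return cv2.resize(im,(640,480),interpolation=cv2.INTER_AREA)/255.
def fit(parts,masks,p0s,z=0):
    """masks: list of (KT,mask) -> best [x,y,yaw], IoU"""
    best=None
    def cost(p):
        r=[];
        for KT,m in masks:
            a=render(parts,p,KT,z=z);r.append(np.minimum(a,m).sum()/max(np.maximum(a,m).sum(),1))
        return -np.mean(r)
    for p0 in p0s:
        o=minimize(cost,p0,method='Nelder-Mead',options=dict(initial_simplex=np.array(p0)+np.array([[0,0,0],[.012,0,0],[0,.012,0],[0,0,.25]]),xatol=1e-4,fatol=1e-5,maxiter=150))
        if best is None or o.fun<best.fun: best=o
    return best.x,-best.fun
E
cat > a.py <<'E'
from h import *
import json
im={n:get_image(n) for n in('top','scene')}
c=cv2.resize(im['top'][270:390,400:560],None,fx=4,fy=4,interpolation=cv2.INTER_CUBIC);cv2.imwrite('pics/crop.png',c)
at={'tray_three':(368,232),'tray_two':(259,248),'spacer_long':(461,298),'spacer_mid':(165,194),'spacer_short':(479,249),'wheel':(138,249),'camera':(460,188),'battery':(164,304)}
res={}
for t,px in at.items():
    g=ray('top',px,.01)[:2];ms={}
    for n in('top','scene'):
        K,T=cam(n);v=K@(T[:3,:3]@np.r_[g,.01]+T[:3,3]);v=v[:2]/v[2]
        c=[d for d in silhouettes(n,t) if np.hypot(*(np.array(d['at'])[::-1]-v))<25]
        if c: ms[n]=(cam(n),c[0]['mask'].astype(float))
    if t=='tray_three' and 'top' not in ms: print('no top',list(ms))
    res[t]={}
    p0=[np.r_[g,a] for a in((0,) if t=='wheel' else np.radians(np.arange(0,360,45) if 'tray' in t else [0,45,90,135]))]
    for k in list(ms)+['both']:
        if k=='both' and len(ms)<2: continue
        p,i=fit(M[t],list(ms.values()) if k=='both' else [ms[k]],p0);res[t][k]=list(p);print(t,k,np.round(p[:2],4),round(np.degrees(p[2]),1),round(i,3))
json.dump(res,open('res.json','w'))
E
time python3 a.py
```

```text
tray_three top [ 0.5233 -0.1177] 10.5 0.962
tray_three scene [ 0.5189 -0.1162] 10.6 0.978
tray_three both [ 0.5202 -0.1168] 370.6 0.96
tray_two top [0.4974 0.1093] 170.9 0.975
tray_two scene [0.4926 0.1103] 170.7 0.966
tray_two both [0.4959 0.1099] 170.8 0.955
spacer_long top [ 0.377  -0.3072] 237.3 0.915
spacer_long scene [ 0.373 -0.307] 55.8 0.931
spacer_long both [ 0.3755 -0.3076] 56.9 0.864
spacer_mid top [0.6135 0.3096] 76.1 0.924
spacer_mid scene [0.6074 0.3105] 78.2 0.886
spacer_mid both [0.6124 0.3091] 75.7 0.791
spacer_short top [ 0.4812 -0.3526] 102.5 0.879
spacer_short scene [ 0.4763 -0.3508] 109.3 0.746
spacer_short both [ 0.4801 -0.3517] 103.8 0.768
wheel top [0.4988 0.3637] 15.5 0.961
wheel scene [0.492  0.3673] 13.0 0.823
wheel both [0.4981 0.3631] 11.2 0.853
camera top [ 0.6101 -0.3182] 10.4 0.942
camera scene [ 0.6066 -0.3169] 9.7 0.949
camera both [ 0.6086 -0.3177] 9.7 0.909
battery top [0.3835 0.3087] -46.2 0.929
battery scene [0.3773 0.3113] -47.1 0.926
battery both [0.3818 0.3084] 133.9 0.874
real	0m54.383s
user	1m8.725s
sys	0m22.618s
```

View pics/crop.png

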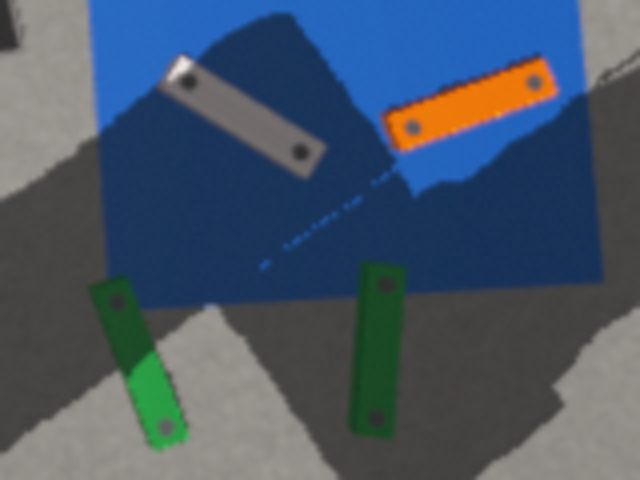

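The crop shows the bare aluminium bar at crop (243,118). It has the grey finish of the real part, while the others are plainly orange and green. I'll move above it.

```bash
cat > go.py <<'E'
# go.py x y z yaw : spin first, then shift in the new tool axes
import sys
from h import *
from math import *
from scipy.spatial.transform import Rotation as R
x,y,z,yaw=map(float,sys.argv[1:5]);s=read_state()
e=s['orientation'];d=(yaw-e[2]+180)%360-180
n=ceil(abs(d)/7.1)
q=R.from_euler('xyz',[180,0,yaw],degrees=True).inv().apply(np.array([x,y,z])-s['eef_pos'])
m=max(ceil(np.linalg.norm(q)/.041),1)
print('t',round(s['time'],1),'pos',np.round(s['eef_pos'],4),'ori',np.round(e,2),'w',round(s['width'],4),'g',round(s['grip_force'],1),'j6->',round(s['joint_pos'][5]-d+degrees(atan2(y,x)-atan2(s['eef_pos'][1],s['eef_pos'][0])),0))
print('spin',round(radians(-d),4),'=',n,'x',round(radians(-d)/max(n,1),4),'| shift',np.round(q,4),'=',m,'x',np.round(q/m,4))
E
python3 go.py .3735 -.307 .12 -123.5
```

```text
t 1.4 pos [ 0.1942 -0.6464  0.2266] ori [-180.      0.   -163.28] w 0.0874 g 0.0 j6-> -22.0
spin -0.6944 = 6 x -0.1157 | shift [-0.382   0.0378  0.1066] = 10 x [-0.0382  0.0038  0.0107]
```

Request:
carry_out(targets=[{"xyz": [0, 0, 0], "spin": -0.116}, {"xyz": [0, 0, 0], "spin": -0.116}, {"xyz": [0, 0, 0], "spin": -0.116}, {"xyz": [0, 0, 0], "spin": -0.116}, {"xyz": [0, 0, 0], "spin": -0.116}, {"xyz": [0, 0, 0], "spin": -0.116}, {"xyz": [-0.038, 0.004, 0], "spin": 0}, {"xyz": [-0.038, 0.004, 0], "spin": 0}, {"xyz": [-0.038, 0.004, 0], "spin": 0}, {"xyz": [-0.038, 0.004, 0], "spin": 0}, {"xyz": [-0.038, 0.004, 0], "spin": 0}, {"xyz": [-0.038, 0.004, 0.01]}], jaw=0.05)

```text
validation failed for argument at $.ta...
```

Request:
carry_out(targets=[{"xyz": [-0.038, 0.004, 0.01], "spin": 0}, {"xyz": [-0.038, 0.003, 0.01], "spin": 0}, {"xyz": [-0.038, 0.003, 0.01], "spin": 0}, {"xyz": [-0.038, 0.003, 0.01], "spin": 0}, {"xyz": [0, 0, 0.04], "spin": 0}, {"xyz": [0, 0, 0.017], "spin": 0}, {"xyz": [0, 0, 0], "spin": 0}])

```text
time: 1.98
eef_pos: [0.3352, -0.5874, 0.1245]
orientation: [179.6, -0.2, -163.2]
contact_force: [-1.1, 0.7, -1.0]
width: 0.0877
grip_force: 0.0
```

```bash
cat > w.py <<'E'
# w.py thing x y yaw : wrist refinement near the guess
import sys
from h import *
t=sys.argv[1];x,y,a=map(float,sys.argv[2:5]);z=float(sys.argv[5]) if len(sys.argv)>5 else 0
st=read_state();im=get_image('wrist');KT=cam('wrist',st);cv2.imwrite('pics/w_%s_%d.png'%(t,st['time']*10),im)
K,T=KT;v=K@(T[:3,:3]@np.array([x,y,.01+z])+T[:3,3]);v=v[:2]/v[2];print('t',round(st['time'],1),'tcp',np.round(st['eef_pos'],4),np.round(st['orientation'],2),'expect px',np.round(v))
for d in silhouettes('wrist',t)[:4]:
    m=d['mask'];e=m[0].any()|m[-1].any()|m[:,0].any()|m[:,-1].any()
    far=np.hypot(*(np.array(d['at'])[::-1]-v))
    print(t,'p',round(d['p'],2),'at',d['at'],int(m.sum()),'EDGE' if e else '', 'mean col BGR',im[m].mean(0).round())
    if far<90:
        p,i=fit(M[t],[(KT,m.astype(float))],[[x,y,np.radians(a)]],z);print('  fit',np.round(p[:2],4),round(np.degrees(p[2]),1),'iou',round(i,3))
E
python3 w.py spacer_long .3735 -.307 56.5
```

```text
t 2.0 tcp [ 0.3352 -0.5874  0.1245] [ 1.7957e+02 -1.5000e-01 -1.6324e+02] expect px [640. 379.]
spacer_long p 0.58 at [240.2, 625.4] 2402 EDGE mean col BGR [40. 78. 27.]
```

```bash
python3 go.py .3735 -.307 .12 -123.5
```

```text
t 2.1 pos [ 0.3359 -0.5905  0.1296] ori [ 1.7996e+02 -6.0000e-02 -1.6326e+02] w 0.0879 g 0.0 j6-> -48.0
spin -0.6939 = 6 x -0.1156 | shift [-0.2571  0.1251  0.0096] = 7 x [-0.0367  0.0179  0.0014]
```

Request:
carry_out(targets=[{"xyz": [0, 0, 0], "spin": -0.116}, {"xyz": [0, 0, 0], "spin": -0.116}, {"xyz": [0, 0, 0], "spin": -0.116}, {"xyz": [0, 0, 0], "spin": -0.116}, {"xyz": [0, 0, 0], "spin": -0.116}, {"xyz": [-0.036, 0.017, 0], "spin": -0.114}, {"xyz": [-0.036, 0.018, 0.0], "spin": 0}, {"xyz": [-0.037, 0.018, 0.0], "spin": 0}, {"xyz": [-0.037, 0.018, 0.0], "spin": 0}, {"xyz": [-0.037, 0.018, 0.0], "spin": 0}, {"xyz": [-0.037, 0.018, 0.005], "spin": 0}, {"xyz": [-0.037, 0.018, 0.005], "spin": 0}], jaw=0.05)

```text
time: 3.08
eef_pos: [0.3795, -0.3075, 0.1223]
orientation: [-179.7, 0.1, -123.6]
contact_force: [1.3, 1.3, -0.6]
width: 0.0499
grip_force: 0.0
```

```bash
python3 w.py spacer_long .3735 -.307 56.5
```

```text
t 3.1 tcp [ 0.3795 -0.3075  0.1223] [-1.7968e+02  6.0000e-02 -1.2357e+02] expect px [329. 234.]
spacer_long p 0.87 at [85.8, 214.5] 4896  mean col BGR [ 28. 198. 240.]
spacer_long p 0.76 at [43.5, 436.2] 5203 EDGE mean col BGR [135. 231.  91.]
spacer_long p 0.75 at [229.2, 327.4] 3580  mean col BGR [165. 164. 168.]
  fit [ 0.3765 -0.3073] 56.6 iou 0.972
spacer_long p 0.69 at [201.9, 523.8] 4675  mean col BGR [ 59. 114.  41.]
```

```bash
python3 go.py .3765 -.3073 .004 -123.4
```

```text
t 3.2 pos [ 0.3794 -0.3045  0.1218] ori [-1.7979e+02  9.0000e-02 -1.2328e+02] w 0.0502 g 0.0 j6-> -18.0
spin 0.002 = 1 x 0.002 | shift [0.0039 0.0009 0.1178] = 3 x [0.0013 0.0003 0.0393]
```

```bash
python3 w.py spacer_long .3765 -.307 56.5 | grep -A1 164;  python3 go.py .3765 -.3073 .004 -123.4
```

```text
t 3.3 pos [ 0.3799 -0.3079  0.122 ] ori [-1.7974e+02  4.0000e-02 -1.2336e+02] w 0.0497 g 0.0 j6-> -18.0
spin 0.0007 = 1 x 0.0007 | shift [0.0014 0.0031 0.118 ] = 3 x [0.0005 0.001  0.0393]
```

Request:
carry_out(targets=[{"xyz": [0.002, 0.002, 0.035], "spin": 0}, {"xyz": [0, 0, 0.035], "spin": 0}, {"xyz": [0, 0, 0.025], "spin": 0}, {"xyz": [0, 0, 0.012], "spin": 0}, {"xyz": [0, 0, 0.007], "spin": 0}, {"xyz": [0, 0, 0.003], "spin": 0}, {"xyz": [0, 0, 0], "spin": 0}])

```text
time: 3.87
eef_pos: [0.3757, -0.3096, 0.0028]
orientation: [-180.0, -0.0, -123.6]
contact_force: [0.0, -0.1, 0.7]
width: 0.0501
grip_force: 0.0
```

Request:
carry_out(targets=[{"xyz": [0, 0, 0], "spin": 0}, {"xyz": [0, 0, 0], "spin": 0}, {"xyz": [0, 0, 0], "spin": 0}, {"xyz": [0, 0, 0], "spin": 0}, {"xyz": [0, 0, 0], "spin": 0}, {"xyz": [0, 0, 0], "spin": 0}], jaw=0.0, force=25)

```text
time: 4.37
eef_pos: [0.3757, -0.3085, 0.003]
orientation: [-180.0, 0.0, -123.5]
contact_force: [-0.5, 0.1, 4.6]
width: 0.02
grip_force: 25.0
```

```bash
python3 go.py .3765 -.3073 .08 -123.4;python3 go.py .603 -.1029 .08 -79.5; sed -i 's/^st=read_state.*get_image/st=read_state();im=get_image/' w.py
```

```text
t 4.4 pos [ 0.3757 -0.3085  0.003 ] ori [-1.7996e+02  1.0000e-02 -1.2350e+02] w 0.02 g 25.0 j6-> -17.0
spin -0.0017 = 1 x -0.0017 | shift [-0.0014 -0.     -0.077 ] = 2 x [-0.0007 -0.     -0.0385]
t 4.4 pos [ 0.3757 -0.3085  0.003 ] ori [-1.7996e+02  1.0000e-02 -1.2350e+02] w 0.02 g 25.0 j6-> -32.0
spin -0.7679 = 7 x -0.1097 | shift [-0.1607 -0.261  -0.077 ] = 8 x [-0.0201 -0.0326 -0.0096]
```

Request:
carry_out(targets=[{"xyz": [0, 0, -0.038], "spin": 0}, {"xyz": [0, 0, -0.039], "spin": 0}, {"xyz": [0, 0, 0], "spin": -0.11}, {"xyz": [0, 0, 0], "spin": -0.11}, {"xyz": [0, 0, 0], "spin": -0.11}, {"xyz": [0, 0, 0], "spin": -0.11}, {"xyz": [0, 0, 0], "spin": -0.11}, {"xyz": [0, 0, 0], "spin": -0.11}, {"xyz": [0, 0, 0], "spin": -0.108}, {"xyz": [-0.02, -0.032, 0], "spin": 0}, {"xyz": [-0.02, -0.033, 0], "spin": 0}, {"xyz": [-0.02, -0.033, 0], "spin": 0}])

```text
time: 5.37
eef_pos: [0.4613, -0.2309, 0.0798]
orientation: [-180.0, -0.0, -79.6]
contact_force: [0.9, 0.0, -0.2]
width: 0.02
grip_force: 25.0
```

Request:
carry_out(targets=[{"xyz": [-0.02, -0.032, 0], "spin": 0}, {"xyz": [-0.02, -0.033, 0], "spin": 0}, {"xyz": [-0.02, -0.033, 0], "spin": 0}, {"xyz": [-0.02, -0.033, 0], "spin": 0}, {"xyz": [-0.021, -0.032, 0], "spin": 0}, {"xyz": [0, 0, 0], "spin": 0}, {"xyz": [0, 0, 0], "spin": 0}])

```text
time: 5.95
eef_pos: [0.6037, -0.1009, 0.0789]
orientation: [180.0, 0.0, -79.4]
contact_force: [-0.9, -0.3, -0.7]
width: 0.0196
grip_force: 25.0
```

```bash
python3 go.py .603 -.1029 .010 -79.5; python3 w.py tray_three .5233 -.1177 10.5;ls pics
```

```text
t 6.0 pos [ 0.6037 -0.1009  0.0789] ori [ 1.7996e+02  1.0000e-02 -7.9370e+01] w 0.0196 g 25.0 j6-> 2.0
spin 0.0023 = 1 x 0.0023 | shift [0.0019 0.0011 0.0689] = 2 x [0.0009 0.0005 0.0344]
t 6.0 tcp [ 0.6037 -0.1009  0.0789] [ 1.7996e+02  1.0000e-02 -7.9370e+01] expect px [458. 255.]
tray_three p 0.76 at [227.6, 469.7] 54875 EDGE mean col BGR [58. 57. 57.]
  fit [ 0.5225 -0.1166] 10.7 iou 0.745
crop.png
scene0.png
top0.png
w_spacer_long_19.png
w_spacer_long_30.png
w_spacer_long_31.png
w_tray_three_59.png
```

View pics/w_tray_three_59.png

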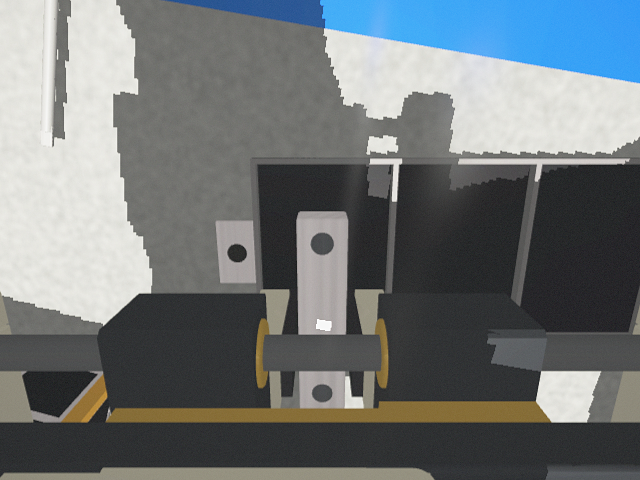

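The bar is held over the tab-end compartment, centred at about (322,300), with the tab on the left at (237,252). One corner of the satellite shows at lower left near (60,390), so I'll check clearance before descending.

Run:
```python
from h import *
for p in [(255,72),(310,77),(304,124),(255,120)]: print(np.round(ray('top',p,.11),3))
for p in [(306,139),(258,136)]: print('base',np.round(ray('top',p,0.0),3))
c=np.array([.603,-.1015]);a=np.radians(10.6);u=np.array([np.cos(a),np.sin(a)]);v=np.array([-u[1],u[0]])
for i in(-.0965,.0965):
  for j in(-.039,.039):print('body',np.round(c+i*u+j*v,3))
```

```text
[0.83  0.097 0.11 ]
[ 0.817 -0.009  0.11 ]
[0.725 0.005 0.11 ]
[0.735 0.099 0.11 ]
base [0.727 0.005 0.   ]
base [0.736 0.108 0.   ]
body [ 0.515 -0.158]
body [ 0.501 -0.081]
body [ 0.705 -0.122]
body [ 0.691 -0.045]
```

Request:
carry_out(targets=[{"xyz": [0.001, 0.001, 0.03], "spin": 0}, {"xyz": [0, 0, 0.025], "spin": 0}, {"xyz": [0, 0, 0.01], "spin": 0}, {"xyz": [0, 0, 0.004], "spin": 0}, {"xyz": [0, 0, 0.002], "spin": 0}, {"xyz": [0, 0, 0.001], "spin": 0}, {"xyz": [0, 0, 0], "spin": 0}, {"xyz": [0, 0, 0], "spin": 0}])

```text
time: 6.72
eef_pos: [0.6027, -0.1038, 0.0088]
orientation: [-179.9, -0.0, -79.5]
contact_force: [-0.4, 0.3, -0.5]
width: 0.0197
grip_force: 25.0
```

Request:
carry_out(targets=[{"xyz": [0, 0, 0.001], "spin": 0}, {"xyz": [0, 0, 0.001], "spin": 0}, {"xyz": [0, 0, 0], "spin": 0}])

```text
time: 6.97
eef_pos: [0.6023, -0.1037, 0.006]
orientation: [-179.9, -0.0, -79.5]
contact_force: [0.1, -0.3, 1.9]
width: 0.02
grip_force: 25.0
```

Request:
carry_out(targets=[{"xyz": [0, 0, 0], "spin": 0}, {"xyz": [0, 0, 0], "spin": 0}, {"xyz": [0, 0, 0], "spin": 0}, {"xyz": [0, 0, -0.02], "spin": 0}, {"xyz": [0, 0, -0.04], "spin": 0}, {"xyz": [0, 0, -0.04], "spin": 0}, {"xyz": [0, 0, 0], "spin": 0}], jaw=0.03)

```text
time: 7.55
eef_pos: [0.6065, -0.104, 0.1137]
orientation: [-179.4, -0.2, -79.4]
contact_force: [1.9, 0.0, 0.3]
width: 0.0299
grip_force: 0.0
```

```bash
for y in -163 17 -79.5 -120 ; do python3 go.py .4988 .364 .12 $y; done
```

```text
t 7.5 pos [ 0.6065 -0.104   0.1137] ori [-1.7936e+02 -1.6000e-01 -7.9410e+01] w 0.0299 g 0.0 j6-> 131.0
spin 1.4588 = 12 x 0.1216 | shift [-0.0338  0.4791 -0.0063] = 12 x [-0.0028  0.0399 -0.0005]
t 7.5 pos [ 0.6065 -0.104   0.1137] ori [-1.7936e+02 -1.6000e-01 -7.9410e+01] w 0.0299 g 0.0 j6-> -49.0
spin -1.6828 = 14 x -0.1202 | shift [ 0.0338 -0.4791 -0.0063] = 12 x [ 0.0028 -0.0399 -0.0005]
t 7.5 pos [ 0.6065 -0.104   0.1137] ori [-1.7936e+02 -1.6000e-01 -7.9410e+01] w 0.0299 g 0.0 j6-> 48.0
spin 0.0015 = 1 x 0.0015 | shift [-0.4798  0.0207 -0.0063] = 12 x [-0.04    0.0017 -0.0005]
t 7.5 pos [ 0.6065 -0.104   0.1137] ori [-1.7936e+02 -1.6000e-01 -7.9410e+01] w 0.0299 g 0.0 j6-> 88.0
spin 0.7083 = 6 x 0.1181 | shift [-0.3514  0.3273 -0.0063] = 12 x [-0.0293  0.0273 -0.0005]
```

Request:
carry_out(targets=[{"xyz": [-0.04, 0.002, 0], "spin": 0}, {"xyz": [-0.04, 0.002, 0], "spin": 0}, {"xyz": [-0.04, 0.002, 0], "spin": 0}, {"xyz": [-0.04, 0.001, 0], "spin": 0}, {"xyz": [-0.04, 0.002, 0], "spin": 0}, {"xyz": [-0.04, 0.002, 0], "spin": 0}, {"xyz": [-0.04, 0.002, 0], "spin": 0}, {"xyz": [-0.04, 0.001, 0], "spin": 0}, {"xyz": [-0.04, 0.002, 0], "spin": 0}, {"xyz": [-0.04, 0.002, 0], "spin": 0}, {"xyz": [-0.04, 0.002, 0], "spin": 0}, {"xyz": [-0.04, 0.001, 0], "spin": 0}], jaw=0.06)

```text
time: 8.55
eef_pos: [0.4929, 0.3662, 0.1057]
orientation: [-180.0, 0.0, -79.5]
contact_force: [0.8, -0.6, -1.0]
width: 0.06
grip_force: 0.0
```

Request:
carry_out(targets=[{"xyz": [0, 0, 0], "spin": 0}, {"xyz": [0, 0, 0], "spin": 0}, {"xyz": [0, 0, 0], "spin": 0}])

```text
time: 8.8
eef_pos: [0.4934, 0.3643, 0.1052]
orientation: [180.0, -0.0, -79.5]
contact_force: [0.2, -0.5, -0.6]
width: 0.0605
grip_force: 0.0
```

```bash
python3 w.py wheel .4988 .3637 0;python3 go.py .4988 .364 .02 -79.5; python3 -c "
from h import *
cv2.imwrite('pics/top1.png',get_image('top')[100:340,200:520])"
```

```text
t 8.8 tcp [0.4934 0.3643 0.1052] [ 1.7996e+02 -3.0000e-02 -7.9470e+01] expect px [314. 243.]
wheel p 0.73 at [246.5, 312.8] 5572  mean col BGR [134. 169. 178.]
  fit [0.4979 0.3651] 0.8 iou 0.956
t 8.9 pos [0.4939 0.3633 0.1054] ori [ 1.7997e+02 -2.0000e-02 -7.9570e+01] w 0.0602 g 0.0 j6-> -44.0
spin -0.0012 = 1 x -0.0012 | shift [ 0.0002 -0.0049  0.0854] = 3 x [ 0.0001 -0.0016  0.0285]
```

View pics/top1.png

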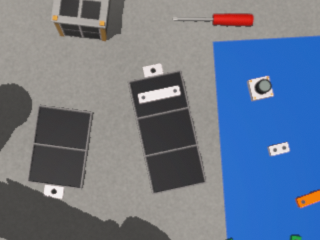

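The long bar lies inside the tab-end compartment, at (158,95) in the crop. Next I descend on the wheel.

Request:
carry_out(targets=[{"xyz": [0, -0.0045, 0.03], "spin": 0}, {"xyz": [0, 0, 0.03], "spin": 0}, {"xyz": [0, 0, 0.015], "spin": 0}, {"xyz": [0, 0, 0.007], "spin": 0}, {"xyz": [0, 0, 0.003], "spin": 0}, {"xyz": [0, 0, 0], "spin": 0}])

```text
time: 9.45
eef_pos: [0.4987, 0.3646, 0.0206]
orientation: [180.0, -0.0, -79.6]
contact_force: [1.0, -0.2, -0.0]
width: 0.0601
grip_force: 0.0
```

Request:
carry_out(targets=[{"xyz": [0, 0, 0], "spin": 0}, {"xyz": [0, 0, 0], "spin": 0}, {"xyz": [0, 0, 0], "spin": 0}, {"xyz": [0, 0, 0], "spin": 0}, {"xyz": [0, 0, 0], "spin": 0}, {"xyz": [0, 0, 0], "spin": 0}, {"xyz": [0, 0, 0], "spin": 0}], jaw=0.0, force=30)

```text
time: 10.03
eef_pos: [0.4984, 0.3653, 0.0209]
orientation: [-180.0, 0.0, -79.5]
contact_force: [-1.5, -0.5, 3.5]
width: 0.0228
grip_force: 30.0
```

```bash
python3 go.py .5228 -.117 .09 -79.5
```

```text
t 10.0 pos [0.4984 0.3653 0.0209] ori [-1.7998e+02  1.0000e-02 -7.9500e+01] w 0.0228 g 30.0 j6-> -93.0
spin -0.0001 = 1 x -0.0001 | shift [ 0.4787  0.0639 -0.0691] = 12 x [ 0.0399  0.0053 -0.0058]
```

Request:
carry_out(targets=[{"xyz": [0, 0, -0.035], "spin": 0}, {"xyz": [0, 0, -0.034], "spin": 0}, {"xyz": [0.04, 0.005, 0], "spin": 0}, {"xyz": [0.04, 0.005, 0], "spin": 0}, {"xyz": [0.04, 0.005, 0], "spin": 0}, {"xyz": [0.04, 0.006, 0], "spin": 0}, {"xyz": [0.04, 0.005, 0], "spin": 0}, {"xyz": [0.04, 0.005, 0], "spin": 0}, {"xyz": [0.04, 0.006, 0], "spin": 0}, {"xyz": [0.04, 0.005, 0], "spin": 0}, {"xyz": [0.04, 0.005, 0], "spin": 0}, {"xyz": [0.04, 0.006, 0], "spin": 0}])

```text
time: 11.03
eef_pos: [0.5186, -0.0396, 0.0896]
orientation: [-180.0, 0.0, -79.5]
contact_force: [2.5, 0.1, -1.7]
width: 0.0231
grip_force: 30.0
```

Request:
carry_out(targets=[{"xyz": [0.04, 0.005, 0], "spin": 0}, {"xyz": [0.038, 0.006, 0], "spin": 0}, {"xyz": [0, 0, 0], "spin": 0}, {"xyz": [0, 0, 0], "spin": 0}])

```text
time: 11.37
eef_pos: [0.5217, -0.1186, 0.0891]
orientation: [179.9, 0.0, -79.8]
contact_force: [-0.1, 1.8, -2.1]
width: 0.0227
grip_force: 30.0
```

```bash
python3 go.py .5228 -.117 .0245 -79.5
```

```text
t 11.4 pos [ 0.5217 -0.1186  0.0891] ori [ 1.7995e+02  1.0000e-02 -7.9760e+01] w 0.0227 g 30.0 j6-> 2.0
spin -0.0045 = 1 x -0.0045 | shift [-0.0014 -0.0014  0.0646] = 2 x [-0.0007 -0.0007  0.0323]
```

Request:
carry_out(targets=[{"xyz": [-0.001, -0.001, 0.03], "spin": 0}, {"xyz": [0, 0, 0.022], "spin": 0}, {"xyz": [0, 0, 0.008], "spin": 0}, {"xyz": [0, 0, 0.003], "spin": 0}, {"xyz": [0, 0, 0.0015], "spin": 0}, {"xyz": [0, 0, 0.001], "spin": 0}, {"xyz": [0, 0, 0], "spin": 0}, {"xyz": [0, 0, 0], "spin": 0}])

```text
time: 12.03
eef_pos: [0.5239, -0.115, 0.025]
orientation: [-179.9, -0.0, -79.5]
contact_force: [0.0, 0.2, -0.1]
width: 0.0228
grip_force: 30.0
```

Request:
carry_out(targets=[{"xyz": [0, 0, 0.001], "spin": 0}, {"xyz": [0, 0, 0], "spin": 0}, {"xyz": [0, 0, 0], "spin": 0}])

```text
time: 12.28
eef_pos: [0.5239, -0.1152, 0.0238]
orientation: [-179.9, -0.0, -79.5]
contact_force: [-0.5, 1.6, 4.2]
width: 0.0229
grip_force: 30.0
```

Request:
carry_out(targets=[{"xyz": [0, 0, 0], "spin": 0}, {"xyz": [0, 0, 0], "spin": 0}, {"xyz": [0, 0, 0], "spin": 0}, {"xyz": [0, 0, -0.02], "spin": 0}, {"xyz": [0, 0, -0.04], "spin": 0}, {"xyz": [0, 0, -0.035], "spin": 0}, {"xyz": [0, 0, 0], "spin": 0}], jaw=0.045)

```text
time: 12.87
eef_pos: [0.5271, -0.1156, 0.1248]
orientation: [-179.5, -0.1, -79.4]
contact_force: [1.5, 0.9, 0.8]
width: 0.0448
grip_force: 0.0
```

```bash
for y in -79.5 -169 ; do python3 go.py .61 -.318 .115 $y; done
```

```text
t 12.9 pos [ 0.5271 -0.1156  0.1248] ori [-1.7945e+02 -1.3000e-01 -7.9430e+01] w 0.0448 g 0.0 j6-> -13.0
spin 0.0011 = 1 x 0.0011 | shift [ 0.2142 -0.0446  0.0098] = 6 x [ 0.0357 -0.0074  0.0016]
t 12.9 pos [ 0.5271 -0.1156  0.1248] ori [-1.7945e+02 -1.3000e-01 -7.9430e+01] w 0.0448 g 0.0 j6-> 76.0
spin 1.5632 = 13 x 0.1202 | shift [-0.0427 -0.2145  0.0098] = 6 x [-0.0071 -0.0358  0.0016]
```

Request:
carry_out(targets=[{"xyz": [0.036, -0.008, 0], "spin": 0}, {"xyz": [0.036, -0.008, 0], "spin": 0}, {"xyz": [0.036, -0.008, 0], "spin": 0}, {"xyz": [0.036, -0.008, 0], "spin": 0}, {"xyz": [0.036, -0.008, 0], "spin": 0}, {"xyz": [0.034, -0.008, 0], "spin": 0}, {"xyz": [0, 0, 0], "spin": 0}, {"xyz": [0, 0, 0], "spin": 0}, {"xyz": [0, 0, 0], "spin": 0}], jaw=0.065)

```text
time: 13.62
eef_pos: [0.6086, -0.317, 0.1171]
orientation: [179.9, 0.0, -79.6]
contact_force: [-0.0, -1.1, -0.3]
width: 0.0651
grip_force: 0.0
```

```bash
python3 w.py camera .61 -.318 10.4;python3 go.py .61 -.318 .021 -79.5; python3 -c "
from h import *
cv2.imwrite('pics/top2.png',get_image('top')[100:340,200:520])"
```

```text
t 13.6 tcp [ 0.6086 -0.317   0.1171] [ 1.7992e+02  5.0000e-02 -7.9570e+01] expect px [319. 238.]
camera p 0.68 at [240.6, 319.9] 4325  mean col BGR [173. 174. 176.]
  fit [ 0.6095 -0.3175] 10.5 iou 0.964
t 13.7 pos [ 0.6089 -0.3162  0.118 ] ori [ 1.7997e+02  2.0000e-02 -7.9480e+01] w 0.065 g 0.0 j6-> 22.0
spin 0.0004 = 1 x 0.0004 | shift [ 0.002  -0.0007  0.097 ] = 3 x [ 0.0007 -0.0002  0.0323]
```

Request:
carry_out(targets=[{"xyz": [0.001, -0.001, 0.035], "spin": 0}, {"xyz": [0, 0, 0.035], "spin": 0}, {"xyz": [0, 0, 0.015], "spin": 0}, {"xyz": [0, 0, 0.007], "spin": 0}, {"xyz": [0, 0, 0.003], "spin": 0}, {"xyz": [0, 0, 0], "spin": 0}])

```text
time: 14.27
eef_pos: [0.611, -0.3174, 0.0236]
orientation: [-180.0, -0.0, -79.5]
contact_force: [0.6, -0.1, -0.5]
width: 0.0646
grip_force: 0.0
```

Request:
carry_out(targets=[{"xyz": [0, 0, 0], "spin": 0}, {"xyz": [0, 0, 0], "spin": 0}, {"xyz": [0, 0, 0], "spin": 0}, {"xyz": [0, 0, 0], "spin": 0}, {"xyz": [0, 0, 0], "spin": 0}, {"xyz": [0, 0, 0], "spin": 0}, {"xyz": [0, 0, 0], "spin": 0}], jaw=0.0, force=30)

```text
time: 14.85
eef_pos: [0.6105, -0.3179, 0.0234]
orientation: [-180.0, -0.0, -79.5]
contact_force: [-1.4, -0.1, 3.7]
width: 0.0288
grip_force: 30.0
```

```bash
python3 go.py .4432 -.132 .09 -79.5
```

```text
t 14.8 pos [ 0.6105 -0.3179  0.0234] ori [-1.800e+02 -1.000e-02 -7.952e+01] w 0.0288 g 30.0 j6-> 33.0
spin -0.0003 = 1 x -0.0003 | shift [-0.2133  0.1306 -0.0666] = 7 x [-0.0305  0.0187 -0.0095]
```

View pics/top2.png

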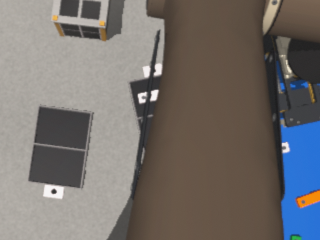

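The arm blocks the trays in this view, so I'll check the wheel later. Now I carry the camera.

Request:
carry_out(targets=[{"xyz": [0, 0, -0.034], "spin": 0}, {"xyz": [0, 0, -0.033], "spin": 0}, {"xyz": [-0.03, 0.018, 0], "spin": 0}, {"xyz": [-0.03, 0.019, 0], "spin": 0}, {"xyz": [-0.031, 0.019, 0], "spin": 0}, {"xyz": [-0.03, 0.018, 0], "spin": 0}, {"xyz": [-0.031, 0.019, 0], "spin": 0}, {"xyz": [-0.03, 0.019, 0], "spin": 0}, {"xyz": [-0.031, 0.019, 0], "spin": 0}, {"xyz": [0, 0, 0], "spin": 0}, {"xyz": [0, 0, 0], "spin": 0}, {"xyz": [0, 0, 0], "spin": 0}])

```text
time: 15.85
eef_pos: [0.4435, -0.132, 0.0905]
orientation: [-179.9, -0.0, -79.4]
contact_force: [0.5, -0.2, -1.3]
width: 0.0293
grip_force: 30.0
```

```bash
python3 go.py .4432 -.132 .0264 -79.5
```

```text
t 15.8 pos [ 0.4435 -0.132   0.0905] ori [-1.7993e+02 -1.0000e-02 -7.9450e+01] w 0.0293 g 30.0 j6-> 3.0
spin 0.0009 = 1 x 0.0009 | shift [-0.      0.0003  0.0641] = 2 x [-0.      0.0002  0.0321]
```

Request:
carry_out(targets=[{"xyz": [0, 0, 0.03], "spin": 0}, {"xyz": [0, 0, 0.021], "spin": 0}, {"xyz": [0, 0, 0.008], "spin": 0}, {"xyz": [0, 0, 0.003], "spin": 0}, {"xyz": [0, 0, 0.001], "spin": 0}, {"xyz": [0, 0, 0.0005], "spin": 0}, {"xyz": [0, 0, 0], "spin": 0}, {"xyz": [0, 0, 0], "spin": 0}])

```text
time: 16.52
eef_pos: [0.4437, -0.1322, 0.0274]
orientation: [-179.9, -0.0, -79.5]
contact_force: [-0.4, -1.0, -1.0]
width: 0.0295
grip_force: 30.0
```

Request:
carry_out(targets=[{"xyz": [0, 0, 0.001], "spin": 0}, {"xyz": [0, 0, 0], "spin": 0}, {"xyz": [0, 0, 0], "spin": 0}])

```text
time: 16.77
eef_pos: [0.4437, -0.1322, 0.0263]
orientation: [-179.9, -0.0, -79.5]
contact_force: [0.8, 0.8, 6.2]
width: 0.0294
grip_force: 30.0
```

Request:
carry_out(targets=[{"xyz": [0, 0, 0], "spin": 0}, {"xyz": [0, 0, 0], "spin": 0}, {"xyz": [0, 0, 0], "spin": 0}, {"xyz": [0, 0, -0.02], "spin": 0}, {"xyz": [0, 0, -0.04], "spin": 0}, {"xyz": [0, 0, -0.035], "spin": 0}, {"xyz": [0, 0, 0], "spin": 0}, {"xyz": [0, 0, 0], "spin": 0}, {"xyz": [0, 0, 0], "spin": 0}], jaw=0.05)

```text
time: 17.52
eef_pos: [0.4425, -0.1321, 0.1203]
orientation: [-180.0, 0.0, -79.5]
contact_force: [-0.2, 0.4, -0.6]
width: 0.0499
grip_force: 0.0
```

```bash
python3 go.py .383 .309 .12 -46.2
```

```text
t 17.5 pos [ 0.4425 -0.1321  0.1203] ori [-1.800e+02  2.000e-02 -7.954e+01] w 0.0499 g 0.0 j6-> 25.0
spin -0.5818 = 5 x -0.1164 | shift [-3.595e-01 -2.624e-01  3.000e-04] = 11 x [-0.0327 -0.0239  0.    ]
```

Request:
carry_out(targets=[{"xyz": [0, 0, 0], "spin": -0.116}, {"xyz": [0, 0, 0], "spin": -0.116}, {"xyz": [0, 0, 0], "spin": -0.116}, {"xyz": [0, 0, 0], "spin": -0.117}, {"xyz": [0, 0, 0], "spin": -0.117}, {"xyz": [-0.033, -0.024, 0], "spin": 0}, {"xyz": [-0.033, -0.024, 0], "spin": 0}, {"xyz": [-0.033, -0.024, 0], "spin": 0}, {"xyz": [-0.033, -0.024, 0], "spin": 0}, {"xyz": [-0.033, -0.024, 0], "spin": 0}, {"xyz": [-0.033, -0.024, 0], "spin": 0}, {"xyz": [-0.033, -0.024, 0], "spin": 0}], jaw=0.07)

```text
time: 18.52
eef_pos: [0.4025, 0.1519, 0.1193]
orientation: [179.9, 0.0, -46.2]
contact_force: [1.9, -0.8, 0.4]
width: 0.0698
grip_force: 0.0
```

Request:
carry_out(targets=[{"xyz": [-0.032, -0.024, 0], "spin": 0}, {"xyz": [-0.032, -0.024, 0], "spin": 0}, {"xyz": [-0.032, -0.023, 0], "spin": 0}, {"xyz": [-0.032, -0.023, 0], "spin": 0}, {"xyz": [0, 0, 0], "spin": 0}, {"xyz": [0, 0, 0], "spin": 0}, {"xyz": [0, 0, 0], "spin": 0}])

```text
time: 19.1
eef_pos: [0.3824, 0.3073, 0.1189]
orientation: [179.8, -0.0, -46.1]
contact_force: [0.4, -0.9, -0.5]
width: 0.0699
grip_force: 0.0
```

```bash
python3 w.py battery .383 .309 -46.2;python3 go.py .383 .309 .01 -46.2; python3 -c "
from h import *
cv2.imwrite('pics/top3.png',get_image('top')[100:340,200:520])"
```

```text
t 19.1 tcp [0.3824 0.3073 0.1189] [ 1.7979e+02 -4.0000e-02 -4.6130e+01] expect px [319. 241.]
battery p 0.76 at [246.5, 314.6] 6106  mean col BGR [145. 151. 147.]
  fit [0.3827 0.311 ] -46.6 iou 0.931
t 19.2 pos [0.383  0.3068 0.1196] ori [ 1.7988e+02 -3.0000e-02 -4.6220e+01] w 0.0702 g 0.0 j6-> -18.0
spin -0.0004 = 1 x -0.0004 | shift [-0.0016 -0.0015  0.1096] = 3 x [-0.0005 -0.0005  0.0365]
```

View pics/top3.png

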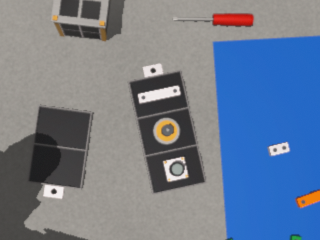

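The three-tray is correct: bar at (158,95), wheel at (166,131) and camera at (176,169) in the crop. Next I grasp the battery, with the fingertips high enough to clear the walls.

Request:
carry_out(targets=[{"xyz": [-0.002, -0.002, 0.035], "spin": 0}, {"xyz": [0, 0, 0.035], "spin": 0}, {"xyz": [0, 0, 0.022], "spin": 0}, {"xyz": [0, 0, 0.01], "spin": 0}, {"xyz": [0, 0, 0.006], "spin": 0}, {"xyz": [0, 0, 0], "spin": 0}])

```text
time: 19.75
eef_pos: [0.3833, 0.3096, 0.0116]
orientation: [179.9, -0.0, -46.2]
contact_force: [0.0, -0.1, -0.2]
width: 0.0698
grip_force: 0.0
```

Request:
carry_out(targets=[{"xyz": [0, 0, 0], "spin": 0}, {"xyz": [0, 0, 0], "spin": 0}, {"xyz": [0, 0, 0], "spin": 0}, {"xyz": [0, 0, 0], "spin": 0}, {"xyz": [0, 0, 0], "spin": 0}, {"xyz": [0, 0, 0], "spin": 0}, {"xyz": [0, 0, 0], "spin": 0}], jaw=0.0, force=30)

```text
time: 20.33
eef_pos: [0.3834, 0.3112, 0.0131]
orientation: [-180.0, 0.0, -46.2]
contact_force: [-1.8, -0.6, 7.0]
width: 0.0396
grip_force: 30.0
```

```bash
python3 - <<'E'
from h import *
t=np.array([.4974,.1093]);a=np.radians(170.9);print(t+.0405*np.array([np.cos(a),np.sin(a)]),t-.0405*np.array([np.cos(a),np.sin(a)]))
E
python3 go.py .4574 .1157 .08 -99.1
```

```text
[0.45740974 0.1157054 ] [0.53739026 0.1028946 ]
t 20.3 pos [0.3834 0.3112 0.0131] ori [-1.7996e+02  1.0000e-02 -4.6150e+01] w 0.0396 g 30.0 j6-> 10.0
spin 0.9241 = 8 x 0.1155 | shift [ 0.1814 -0.104  -0.0669] = 6 x [ 0.0302 -0.0173 -0.0111]
```

Request:
carry_out(targets=[{"xyz": [0, 0, -0.034], "spin": 0}, {"xyz": [0, 0, -0.034], "spin": 0}, {"xyz": [0, 0, 0], "spin": 0.115}, {"xyz": [0, 0, 0], "spin": 0.115}, {"xyz": [0, 0, 0], "spin": 0.115}, {"xyz": [0, 0, 0], "spin": 0.115}, {"xyz": [0, 0, 0], "spin": 0.116}, {"xyz": [0, 0, 0], "spin": 0.116}, {"xyz": [0, 0, 0], "spin": 0.116}, {"xyz": [0, 0, 0], "spin": 0.116}, {"xyz": [0.03, -0.017, 0], "spin": 0}, {"xyz": [0.03, -0.017, 0], "spin": 0}])

```text
time: 21.33
eef_pos: [0.4073, 0.2467, 0.0804]
orientation: [-180.0, 0.0, -99.0]
contact_force: [0.9, 0.3, -1.4]
width: 0.04
grip_force: 30.0
```

Request:
carry_out(targets=[{"xyz": [0.03, -0.017, 0], "spin": 0}, {"xyz": [0.03, -0.017, 0], "spin": 0}, {"xyz": [0.03, -0.018, 0], "spin": 0}, {"xyz": [0.031, -0.018, 0], "spin": 0}, {"xyz": [0, 0, 0], "spin": 0}, {"xyz": [0, 0, 0], "spin": 0}, {"xyz": [0, 0, 0], "spin": 0}])

```text
time: 21.92
eef_pos: [0.4574, 0.1156, 0.0805]
orientation: [180.0, 0.0, -99.2]
contact_force: [-0.1, 0.4, -0.9]
width: 0.0394
grip_force: 30.0
```

```bash
python3 go.py .4574 .1157 .0155 -99.1; python3 w.py tray_two .4974 .1093 170.9
```

```text
t 21.9 pos [0.4574 0.1156 0.0805] ori [ 1.800e+02  1.000e-02 -9.918e+01] w 0.0394 g 30.0 j6-> -47.0
spin -0.0014 = 1 x -0.0014 | shift [-0.0001  0.      0.065 ] = 2 x [-0.      0.      0.0325]
t 21.9 tcp [0.4574 0.1156 0.0805] [ 1.800e+02  1.000e-02 -9.918e+01] expect px [255. 257.]
tray_two p 0.97 at [216.8, 235.8] 32082  mean col BGR [64. 63. 63.]
  fit [0.4967 0.1104] 170.9 iou 0.614
```

Request:
carry_out(targets=[{"xyz": [0, 0, 0.03], "spin": 0}, {"xyz": [0, 0, 0.022], "spin": 0}, {"xyz": [0, 0, 0.008], "spin": 0}, {"xyz": [0, 0, 0.003], "spin": 0}, {"xyz": [0, 0, 0.001], "spin": 0}, {"xyz": [0, 0, 0], "spin": 0}, {"xyz": [0, 0, 0], "spin": 0}])

```text
time: 22.6
eef_pos: [0.4581, 0.1166, 0.0175]
orientation: [-179.9, 0.1, -99.1]
contact_force: [0.3, 0.2, -0.5]
width: 0.0396
grip_force: 30.0
```

Request:
carry_out(targets=[{"xyz": [0, 0, 0.001], "spin": 0}, {"xyz": [0, 0, 0], "spin": 0}, {"xyz": [0, 0, 0], "spin": 0}])

```text
time: 22.85
eef_pos: [0.4578, 0.1161, 0.0161]
orientation: [-179.9, 0.1, -99.1]
contact_force: [-0.9, 0.5, 2.3]
width: 0.0398
grip_force: 30.0
```

Request:
carry_out(targets=[{"xyz": [0, 0, 0.0005], "spin": 0}, {"xyz": [0, 0, 0], "spin": 0}, {"xyz": [0, 0, 0], "spin": 0}])

```text
time: 23.1
eef_pos: [0.4578, 0.1161, 0.0161]
orientation: [-179.9, 0.0, -99.1]
contact_force: [-5.2, 0.5, 10.8]
width: 0.0398
grip_force: 30.0
```

Request:
carry_out(targets=[{"xyz": [0, 0, 0], "spin": 0}, {"xyz": [0, 0, 0], "spin": 0}, {"xyz": [0, 0, 0], "spin": 0}, {"xyz": [0, 0, -0.02], "spin": 0}, {"xyz": [0, 0, -0.04], "spin": 0}, {"xyz": [0, 0, -0.04], "spin": 0}, {"xyz": [0, 0, 0], "spin": 0}, {"xyz": [0, 0, 0], "spin": 0}, {"xyz": [0, 0, 0], "spin": 0}], jaw=0.06)

```text
time: 23.85
eef_pos: [0.4572, 0.1158, 0.1151]
orientation: [-180.0, 0.0, -99.1]
contact_force: [-0.7, -0.8, -1.2]
width: 0.06
grip_force: 0.0
```

```bash
python3 go.py .481 -.3525 .118 -77
```

```text
t 23.9 pos [0.4572 0.1158 0.1151] ori [-1.7999e+02  4.0000e-02 -9.9130e+01] w 0.06 g 0.0 j6-> -120.0
spin -0.3863 = 4 x -0.0966 | shift [ 0.4616  0.0821 -0.0029] = 12 x [ 0.0385  0.0068 -0.0002]
```

Request:
carry_out(targets=[{"xyz": [0, 0, 0], "spin": -0.097}, {"xyz": [0, 0, 0], "spin": -0.097}, {"xyz": [0, 0, 0], "spin": -0.096}, {"xyz": [0, 0, 0], "spin": -0.096}, {"xyz": [0.039, 0.007, 0], "spin": 0}, {"xyz": [0.039, 0.007, 0], "spin": 0}, {"xyz": [0.039, 0.007, 0], "spin": 0}, {"xyz": [0.039, 0.007, 0], "spin": 0}, {"xyz": [0.039, 0.007, 0], "spin": 0}, {"xyz": [0.039, 0.007, 0], "spin": 0}, {"xyz": [0.038, 0.007, 0], "spin": 0}, {"xyz": [0.038, 0.007, 0], "spin": 0}], jaw=0.05)

```text
time: 24.85
eef_pos: [0.4713, -0.2007, 0.1135]
orientation: [179.8, 0.1, -77.0]
contact_force: [1.4, 0.1, 0.9]
width: 0.0497
grip_force: 0.0
```

Request:
carry_out(targets=[{"xyz": [0.038, 0.007, 0], "spin": 0}, {"xyz": [0.038, 0.007, 0], "spin": 0}, {"xyz": [0.038, 0.006, 0], "spin": 0}, {"xyz": [0.038, 0.006, 0], "spin": 0}, {"xyz": [0, 0, 0], "spin": 0}, {"xyz": [0, 0, 0], "spin": 0}, {"xyz": [0, 0, 0], "spin": 0}])

```text
time: 25.43
eef_pos: [0.4802, -0.3525, 0.1131]
orientation: [179.8, 0.1, -77.1]
contact_force: [-0.3, -0.5, -0.0]
width: 0.0502
grip_force: 0.0
```

```bash
python3 w.py spacer_short .4812 -.3525 103;python3 go.py .4812 -.3525 .003 -77
```

```text
t 25.4 tcp [ 0.4802 -0.3525  0.1131] [ 1.7984e+02  1.2000e-01 -7.7070e+01] expect px [320. 241.]
spacer_short p 0.85 at [241.0, 322.1] 1736  mean col BGR [214. 213. 214.]
  fit [ 0.4798 -0.3506] 102.3 iou 0.951
t 25.5 pos [ 0.481  -0.3517  0.1142] ori [ 1.7992e+02  6.0000e-02 -7.6950e+01] w 0.0499 g 0.0 j6-> 30.0
spin 0.0009 = 1 x 0.0009 | shift [ 0.0009 -0.      0.1112] = 3 x [ 0.0003 -0.      0.0371]
```

Request:
carry_out(targets=[{"xyz": [-0.001, 0.001, 0.037], "spin": 0.01}, {"xyz": [0, 0, 0.035], "spin": 0}, {"xyz": [0, 0, 0.022], "spin": 0}, {"xyz": [0, 0, 0.01], "spin": 0}, {"xyz": [0, 0, 0.005], "spin": 0}, {"xyz": [0, 0, 0.001], "spin": 0}, {"xyz": [0, 0, 0], "spin": 0}])

```text
time: 26.12
eef_pos: [0.4813, -0.3519, 0.0061]
orientation: [-179.9, -0.1, -77.5]
contact_force: [0.3, -0.2, -0.4]
width: 0.0499
grip_force: 0.0
```

Request:
carry_out(targets=[{"xyz": [0, 0, 0], "spin": 0}, {"xyz": [0, 0, 0], "spin": 0}, {"xyz": [0, 0, 0], "spin": 0}, {"xyz": [0, 0, 0], "spin": 0}, {"xyz": [0, 0, 0], "spin": 0}, {"xyz": [0, 0, 0], "spin": 0}], jaw=0.0, force=25)

```text
time: 26.62
eef_pos: [0.4804, -0.3521, 0.0055]
orientation: [-180.0, -0.0, -77.6]
contact_force: [-0.0, 0.6, 3.2]
width: 0.0194
grip_force: 25.0
```

```bash
python3 go.py .537 .1035 .09 -99.1
```

```text
t 26.6 pos [ 0.4804 -0.3521  0.0055] ori [-1.7998e+02 -2.0000e-02 -7.7570e+01] w 0.0194 g 25.0 j6-> 99.0
spin 0.3758 = 4 x 0.094 | shift [-0.4588  0.0162 -0.0845] = 12 x [-0.0382  0.0013 -0.007 ]
```

Request:
carry_out(targets=[{"xyz": [0, 0, -0.04], "spin": 0}, {"xyz": [0, 0, -0.04], "spin": 0}, {"xyz": [0, 0, 0], "spin": 0.094}, {"xyz": [0, 0, 0], "spin": 0.094}, {"xyz": [0, 0, 0], "spin": 0.094}, {"xyz": [0, 0, 0], "spin": 0.094}, {"xyz": [-0.038, 0.001, 0], "spin": 0}, {"xyz": [-0.038, 0.001, 0], "spin": 0}, {"xyz": [-0.038, 0.002, 0], "spin": 0}, {"xyz": [-0.038, 0.001, 0], "spin": 0}, {"xyz": [-0.038, 0.001, 0], "spin": 0}, {"xyz": [-0.038, 0.002, 0], "spin": 0}])

```text
time: 27.62
eef_pos: [0.5085, -0.124, 0.0852]
orientation: [-180.0, 0.0, -99.1]
contact_force: [1.1, 0.4, 0.2]
width: 0.0197
grip_force: 25.0
```

Request:
carry_out(targets=[{"xyz": [-0.038, 0.001, 0], "spin": 0}, {"xyz": [-0.038, 0.001, 0], "spin": 0}, {"xyz": [-0.038, 0.002, 0], "spin": 0}, {"xyz": [-0.039, 0.001, 0], "spin": 0}, {"xyz": [-0.039, 0.001, 0], "spin": 0}, {"xyz": [-0.039, 0.002, 0], "spin": 0}, {"xyz": [0, 0, 0], "spin": 0}, {"xyz": [0, 0, 0], "spin": 0}, {"xyz": [0, 0, 0], "spin": 0}])

```text
time: 28.37
eef_pos: [0.5367, 0.1037, 0.0848]
orientation: [180.0, -0.0, -99.1]
contact_force: [-0.3, -0.2, 0.1]
width: 0.0194
grip_force: 25.0
```

```bash
python3 go.py .537 .1035 .0085 -99.1; python3 w.py tray_two .4974 .1093 170.9;ls pics|tail -3
```

```text
t 28.4 pos [0.5367 0.1037 0.0848] ori [ 1.7996e+02 -3.0000e-02 -9.9070e+01] w 0.0194 g 25.0 j6-> -41.0
spin 0.0006 = 1 x 0.0006 | shift [ 0.0002 -0.0004  0.0763] = 2 x [ 0.0001 -0.0002  0.0381]
t 28.4 tcp [0.5367 0.1037 0.0848] [ 1.7996e+02 -3.0000e-02 -9.9070e+01] expect px [385. 254.]
tray_two p 0.96 at [220.3, 374.0] 29341  mean col BGR [67. 67. 66.]
  fit [0.4967 0.1106] 170.9 iou 0.582
w_tray_two_219.png
w_tray_two_283.png
w_wheel_88.png
```

Request:
carry_out(targets=[{"xyz": [0, 0, 0.035], "spin": 0}, {"xyz": [0, 0, 0.026], "spin": 0}, {"xyz": [0, 0, 0.01], "spin": 0}, {"xyz": [0, 0, 0.004], "spin": 0}, {"xyz": [0, 0, 0.001], "spin": 0}, {"xyz": [0, 0, 0], "spin": 0}, {"xyz": [0, 0, 0], "spin": 0}])

```text
time: 29.05
eef_pos: [0.5381, 0.1039, 0.0102]
orientation: [-179.9, 0.1, -99.1]
contact_force: [-0.6, 0.1, -0.1]
width: 0.0194
grip_force: 25.0
```

Request:
carry_out(targets=[{"xyz": [0, 0, 0.001], "spin": 0}, {"xyz": [0, 0, 0], "spin": 0}, {"xyz": [0, 0, 0], "spin": 0}])

```text
time: 29.3
eef_pos: [0.5375, 0.1039, 0.0086]
orientation: [-180.0, 0.0, -99.1]
contact_force: [-0.8, 0.6, 0.8]
width: 0.0193
grip_force: 25.0
```

Request:
carry_out(targets=[{"xyz": [0, 0, 0.0007], "spin": 0}, {"xyz": [0, 0, 0], "spin": 0}, {"xyz": [0, 0, 0], "spin": 0}])

```text
time: 29.55
eef_pos: [0.5375, 0.104, 0.0084]
orientation: [-180.0, 0.0, -99.1]
contact_force: [-1.8, -0.1, 8.5]
width: 0.0198
grip_force: 25.0
```

Request:
carry_out(targets=[{"xyz": [0, 0, 0], "spin": 0}, {"xyz": [0, 0, 0], "spin": 0}, {"xyz": [0, 0, 0], "spin": 0}, {"xyz": [0, 0, -0.02], "spin": 0}, {"xyz": [0, 0, -0.04], "spin": 0}, {"xyz": [0, 0, -0.04], "spin": 0}, {"xyz": [-0.04, 0, -0.01], "spin": 0}, {"xyz": [-0.04, 0, 0], "spin": 0}, {"xyz": [-0.04, 0, 0], "spin": 0}, {"xyz": [-0.04, 0, 0], "spin": 0}, {"xyz": [-0.04, 0, 0], "spin": 0}, {"xyz": [-0.04, 0, 0], "spin": 0}], jaw=0.03)

```text
time: 30.55
eef_pos: [0.575, 0.3426, 0.1173]
orientation: [180.0, 0.0, -99.1]
contact_force: [0.6, -0.7, -0.5]
width: 0.0301
grip_force: 0.0
```

```bash
python3 -c "
from h import *
print(read_state()['width'])
a=get_image('top')[110:310,210:430];b=get_image('scene')[170:340,200:410]
a=cv2.resize(a,(418,380));b=cv2.resize(b,(380,308));o=np.zeros((380,798,3),np.uint8);o[:,:418]=a;o[:308,418:]=b
cv2.imwrite('pics/fin.png',o)"
```

```text
0.030126998012717444
```

View pics/fin.png

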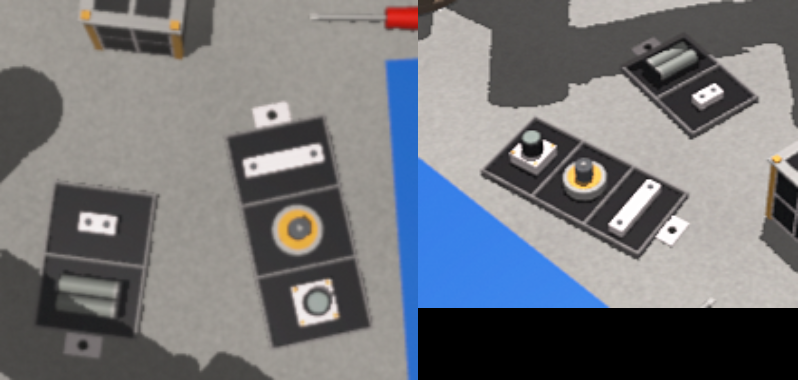

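All five parts lie flat in the right compartments: in the left panel, the bar is at (283,160), wheel at (297,230), camera at (316,302), battery at (88,296) and short bar at (97,222). Handing in.

```bash
python3 -c "
from rig import *
print(job_done())"
```

```text
the job is handed in; nothing more can be done
None
```

Both kits are made up as asked and handed in at about 31 s, with every part flat in its compartment and released; the last pictures showed nothing out of place.

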